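Gauge a brass ferrule and hold it up to the inspection camera

TASK

Take the brass ferrule out of the plywood tray and slide it right down the steel gauge pin until it sits flat on the shoulder, to prove that it fits. Then draw it off again and hold it up in the air at the focus point of the little inspection camera, 9 cm in front of the lens, its bore pointing straight down the lens, without touching the camera or disturbing the other two sleeves and the tin. Finish while still holding it there, steady in the gripper.

Things in the scene. Friction and masses are not known exactly. Their poses are not given: they have to be found in the camera images.
- ferrule: The brass ferrule: a plain brass tube, outside diameter 34 mm, bore 25 mm, 40 mm long, about 140 g, same at both ends. It starts standing upright in the tray. Origin: centre of its lower end ring; z runs up along the bore, its centre lies 20 mm along z.
- tray: Shallow plywood tray fixed on the bench, 170 mm (its x) by 240 mm (its y), walls 18 mm high and 5 mm thick, floor 5 mm thick. Origin: centre of its underside. The three sleeves stand on its floor in a row along its y, about 70 mm apart, in any order; nothing stands beside them along its x.
- sleeve_copper: Copper sleeve standing in the tray, 28 mm diameter, 28 mm tall; leave alone. Origin: centre of its lower end.
- sleeve_steel: Dark steel sleeve standing in the tray, 40 mm diameter, 24 mm tall; leave alone. Origin: centre of its lower end.
- gauge: Fit gauge fixed on the bench: dark wooden block 90 x 90 x 24 mm with a round steel flange (48 mm diameter, 6 mm high) and an upright steel pin on it. The pin is 22 mm in diameter for its lower 20 mm, then tapers to 10 mm at its tip, 34 mm above the flange (64 mm above the bench). Origin: centre of the block's underside; z is the pin's axis.
- shoulder (a point): Centre of the top of the gauge's flange (the shoulder), at the foot of the pin, 30 mm above the bench: the ferrule's lower end rests here when it is fully on.
- camera: Inspection camera on its stand, fixed on the bench: grey round foot 90 mm in diameter, short steel post, white tubular head with a blue band and a black lens rim. Origin: centre of the foot's underside. The head leans towards the camera's own -x side (roughly towards the robot). It must not be touched.
- camera_head: The camera's head: white tube 42 mm in diameter, 63 mm long, fixed on the stand. Origin: centre of the lens's front face, 110 mm above the bench. Its z axis is the line of sight, coming out of the lens upwards and towards the robot's side, 35 degrees (0.61 rad) from vertical.
- focus (a point): The focus point in the air: on the line of sight, 90 mm in front of the lens, about 184 mm above the bench. The centre of the ferrule is to be held here, its bore along the line of sight. Axes as those of the head.
- wax_tin: Tin with a green band, 60 mm diameter, 55 mm tall; leave alone. Origin: centre of its underside.
- ferrule_mid (a point): Centre of the brass ferrule, on its axis, 20 mm above its lower end.
Not all that is in view belongs to the job. Leave any green look-alike of the ferrule alone.

How it is judged:
On the way:
1. the ferrule is fully on the gauge pin, flat on the shoulder (horizontal distance between ferrule and shoulder below 0.004 m and z of ferrule in the frame of shoulder below 0.003 m and angle between ferrule's own z axis and vertical below 0.08 rad), for 0.2 s.
At the end, for the whole second after the job is handed in: The ferrule is held in the gripper (fingers press on it), its centre within 15 mm of the focus point, its bore within 0.2 rad (11 degrees) of the line of sight, steady (under 0.02 m/s), and not touching the camera; the other two sleeves and the tin are within 30 mm of where they stood (distance between ferrule_mid and focus below 0.015 m and angle between the z axis of ferrule and the z axis of camera_head, either way round below 0.2 rad and contact force between ferrule and the fingers above 1 N and linear speed of ferrule below 0.02 m/s and contact force between ferrule and camera below 0.5 N and distance of each of sleeve_copper, sleeve_steel, wax_tin from where it was at the start of the episode below 0.03 m); the arm keeps its last pose, push and grip.
It fails at once if the camera is touched (contact force between camera and anything else above 1 N).
It fails at once if another sleeve or the tin is disturbed (moved more than 30 mm) (distance of any of sleeve_copper, sleeve_steel, wax_tin from where it was at the start of the episode above 0.03 m).
It also fails if it takes over 56 s, if anything falls off the work surface, if the arm or the gripper's body presses on something with over 40 N, if the wrist force passes 120 N, or if a joint passes its speed limit or range.

ROBOT

A 6-joint arm with a two-finger parallel gripper is mounted at the origin on the work surface. World frame = base frame: x ahead of the robot, y to its left, z up, the work surface at z = 0. Lengths are in m, angles in rad, forces in N, time in s.
With the tool pointing down it reaches from about 0.35 to 0.95 m from the base axis. Payload 17.4 kg.
Tool frame: the origin (TCP) lies between the finger pads; the fingertips stand 19 mm ahead of it and the grasp point (between the pads) is the TCP (r.tip_reach is the x of the fingertips in the tool frame, in m); x points along the fingers, z is the direction in which the jaws open and shut, and the axes are right-handed (so a half turn about x gives the same grasp; the last joint's range is limited). The gripper opens to 93 mm and grips with 3 to 60 N. Pads are 15 mm wide; open, the fingers measure 128 mm over their backs; the gripper's body (75 mm by 188 mm) begins 65 mm behind the grasp point.
Start: joints at [-1.19, 0.116, 1.442, -0, 1.584, -0.038], TCP at [0.274, -0.617, 0.238] pointing down, gripper open.
Joint ranges: [-2.83, 2.83], [-0.83, 2.19], [0.07, 2.5], [-1.14, 4.28], [0.01, 3], [-2.97, 2.97]. Speed limits (rad/s): [1.89, 1.89, 2.22, 3.14, 3.14, 3.14].

INTERFACE

Orientations are given as a unit quaternion [w, x, y, z].
In Python, from workcell import sensors, vision, ticket, r gives the robot as it stands. The module is installed in compiled form; this text tells all that it offers.
- The arm moves only by the tool step_arm, never from a script. Its argument "commands" is one flat list of numbers, 4 for each row, row after row: the shift along the tool's x, y, z in m, then the turn about the tool's x in degrees. In form: [tx, ty, tz, roll, tx, ty, tz, roll, ...]. A call has 1 to 20 rows; each row is the pose to reach, as a shift and turn from the pose commanded when the call began, along the tool's axes at that moment; what a row does not reach only later rows make up. A row lasts 1/12 s, in which the tool goes at most 41.7 mm and 7.16 degrees, less where a joint would pass 70% of its speed; a pose out of reach is approached as far as the arm can. A call with a gripper value outside its range is refused whole. "jaw" is the opening, from 0 (shut) to 1 (fully open), set as the call begins (left out, the last holds). The fingers move at their own pace and stop on an object; "squeeze" is the grip in N (left out, the last holds). Time passes only in rows, so rows that repeat a pose let the fingers close. It gives the time, the measured TCP pose, the force and the opening at its end, in the units of the state.
- sensors.get_state(): the state, without advancing time (a new reading comes with each control period).
- vision.capture(name): name is "scene" or "top"; returns a dict with "frame" (420x560x3 uint8, red, green, blue), "camera_matrix" (3x3 intrinsics, pixels), "camera_from_world" (4x4, takes a point from world to camera coordinates). Camera axes: x right, y up, looking along -z (the intrinsics and any distortion apply to the point x, -y, -z); pixel columns grow to the right and rows downward; lengths in m; the calibration is good to about 2 mm. A picture is of the moment at which its call begins. There is no depth.
- ticket.hand_in(): hands the job in, once; it reports no verdict.
The state is a dict: "time": time; "joints": joint angles; "qvel": joint speeds; "joint_efforts": joint torques, N m; "eef_pos": TCP position; "tool_rot": TCP orientation; "contact_force": force on the tool from outside, world axes, zero at the start; "moment": the same for the moment, N m; "opening": finger opening in m.
Only numpy, scipy, OpenCV 4.12 (cv2) and the standard library are available. Lean on these libraries where they do the work, as an engineer would, in place of code of your own. Each camera call takes 0.05 s, during which the arm holds its last target.

## Working session

There is one attempt and no reset: what is moved stays moved. The work goes in short steps, Python scripts to look and compute and a tool call to move; the robot and the scene stay as the last step left them, time stands still between calls to the robot, and variables do not carry over. Pictures are saved under pics/ and viewed, and the job is handed in when it is done.

Besides the shell and the picture viewer there is one more tool, called after ">>>" by a JSON object that holds its "fn" and its "kwargs". step_arm: Moves the arm, as the interface text tells. Its arguments: {"type":"object","properties":{"commands":{"type":"array","items":{"type":"number"}},"jaw":{"type":"number"},"squeeze":{"type":"number"}},"required":["commands"]}

```bash
mkdir -p pics; python3 - <<'E'
from workcell import sensors, vision, ticket, r
import cv2,numpy as np
print(sensors.get_state(), r.tip_reach)
for n in("scene","top"):
    c=vision.capture(n); cv2.imwrite(f"pics/{n}0.png",c["frame"][:,:,::-1])
    print(n,c["camera_matrix"],np.round(c["camera_from_world"],4), c.keys())
E
```

```text
{'time': 0.0, 'joints': array([-1.18981891e+00,  1.16495027e-01,  1.44221953e+00,  3.51236467e-06,
        1.58399518e+00, -3.78041283e-02]), 'qvel': array([-8.66478443e-05,  7.22018569e-04,  6.32845845e-04,  3.58432691e-04,
        6.83883926e-05,  8.54068293e-05]), 'joint_efforts': array([ 1.74928038e-03, -7.21263456e+01, -6.22606516e+01,  7.80093041e-02,
        2.38847709e-02, -6.15571935e-05]), 'eef_pos': array([ 0.27441606, -0.61652134,  0.23692747]), 'tool_rot': array([ 0.59268865,  0.38537528,  0.59333293, -0.38491828]), 'contact_force': array([ 0.45751654, -0.06324241,  1.72764915]), 'moment': array([0.0406673 , 0.00848536, 0.02973037]), 'opening': 0.09308797814862528} 0.019
scene [[401.3094297    0.         280.19677854]
 [  0.         401.3094297  209.82806324]
 [  0.           0.           1.        ]] [[ 0.8732  0.4872 -0.0105 -0.5152]
 [-0.3688  0.6747  0.6393  0.1293]
 [ 0.3186 -0.5544  0.7689 -1.1885]
 [ 0.      0.      0.      1.    ]] dict_keys(['frame', 'camera_matrix', 'camera_from_world'])
top [[484.68359279   0.         279.54936561]
 [  0.         484.68359279 210.82595195]
 [  0.           0.           1.        ]] [[ 0.0275 -0.9995 -0.0153 -0.0073]
 [ 0.9908  0.0252  0.1327 -0.6001]
 [-0.1322 -0.0188  0.991  -1.1908]
 [ 0.      0.      0.      1.    ]] dict_keys(['frame', 'camera_matrix', 'camera_from_world'])
```

View pics/scene0.png

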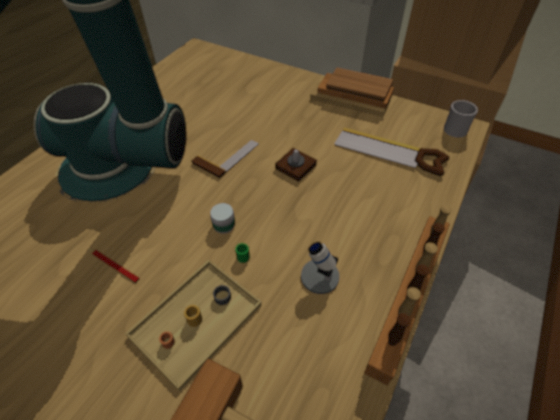

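View pics/top0.png

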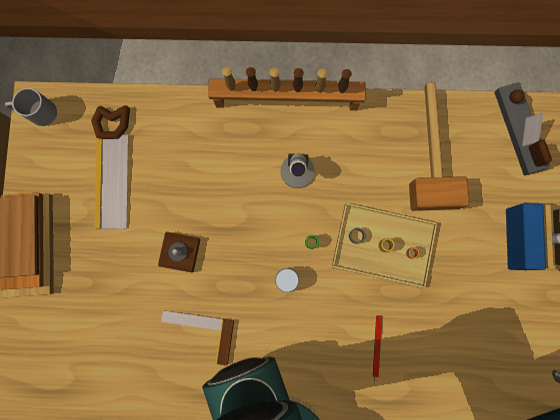

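```bash
cat > h.py <<'E'
import cv2,numpy as np
from scipy.spatial.transform import Rotation as R
def ray(c,u,v):
    K=c["camera_matrix"];T=c["camera_from_world"]
    d=np.linalg.inv(K)@[u,v,1]; d=np.array([d[0],-d[1],-d[2]])
    Rm=T[:3,:3]; return -Rm.T@T[:3,3], Rm.T@d
def onz(c,u,v,z):
    o,d=ray(c,u,v); return o+d*(z-o[2])/d[2]
def proj(c,P):
    P=np.atleast_2d(P);T=c["camera_from_world"];q=P@T[:3,:3].T+T[:3,3]
    q=q*[1,-1,-1]; p=q@c["camera_matrix"].T; return p[:,:2]/p[:,2:]
def tri(l):
    A=0;b=0
    for c,u,v in l:
        o,d=ray(c,u,v);d=d/np.linalg.norm(d);M=np.eye(3)-np.outer(d,d);A=A+M;b=b+M@o
    return np.linalg.solve(A,b)
def crop(c,x0,y0,w,h,s,name):
    im=c["frame"][y0:y0+h,x0:x0+w,::-1]
    im=cv2.resize(im,None,fx=s,fy=s,interpolation=cv2.INTER_CUBIC)
    for i in range(0,w,10):
        cv2.line(im,(i*s,0),(i*s,6 if i%50 else 14),(255,255,255),1); 
        if i%20==0: cv2.putText(im,str(x0+i),(i*s,22),0,.35,(255,255,255),1)
    for i in range(0,h,10):
        cv2.line(im,(0,i*s),(6,i*s),(255,255,255),1)
        if i%20==0: cv2.putText(im,str(y0+i),(8,i*s+4),0,.35,(255,255,255),1)
    cv2.imwrite("pics/"+name,im)
E
python3 - <<'E'
from workcell import vision
from h import *
import pickle
t=vision.capture("top");s=vision.capture("scene")
pickle.dump((t,s),open("c0.pkl","wb"))
crop(t,330,200,115,90,7,"t_tray.png")
crop(t,150,220,60,60,10,"t_gauge.png")
crop(t,265,140,65,60,10,"t_cam.png")
crop(s,290,225,60,75,8,"s_cam.png")
crop(s,120,255,150,130,5,"s_tray.png")
crop(s,265,140,60,50,10,"s_gauge.png")
E
```

```text
(no output)
```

View pics/t_tray.png

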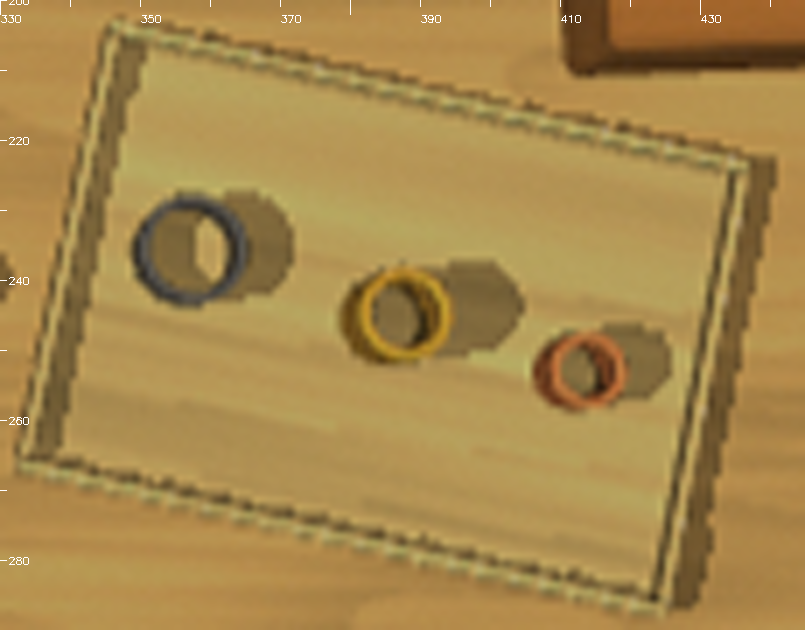

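View pics/t_gauge.png

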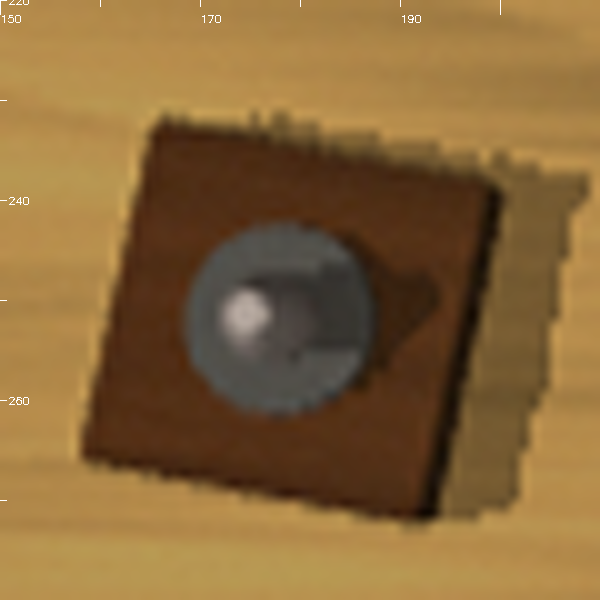

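View pics/t_cam.png

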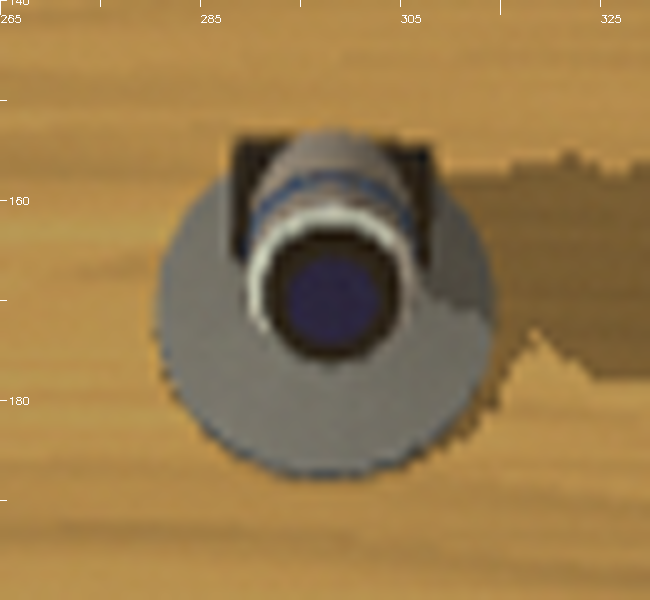

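View pics/s_cam.png

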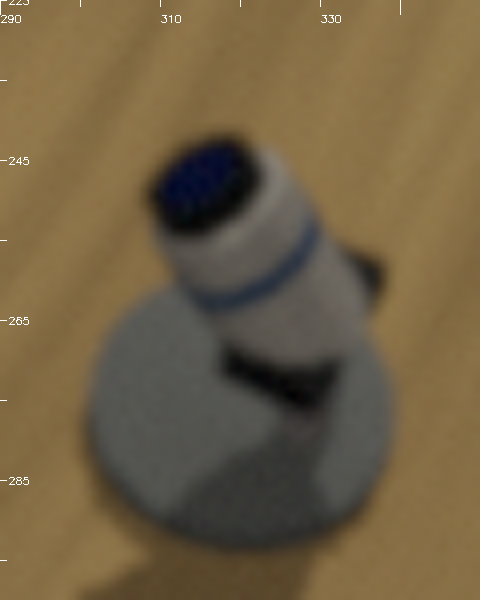

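View pics/s_tray.png

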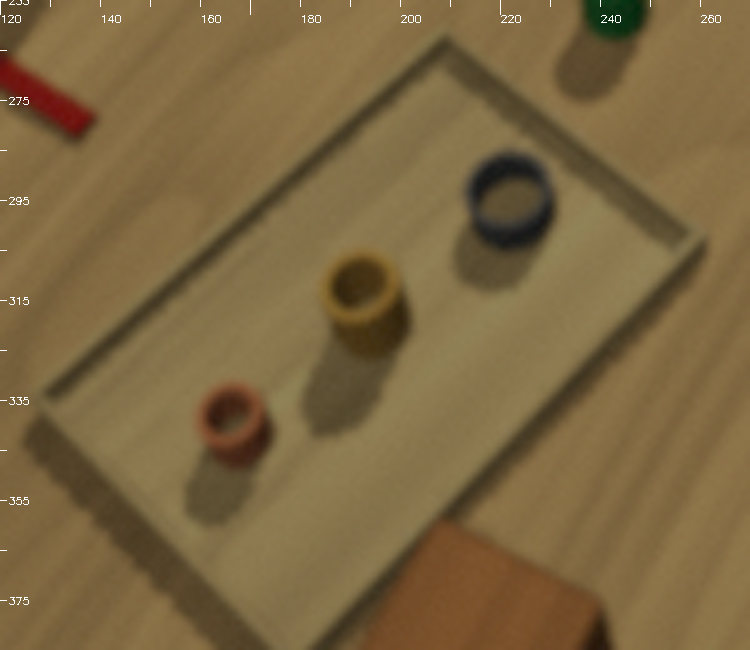

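View pics/s_gauge.png

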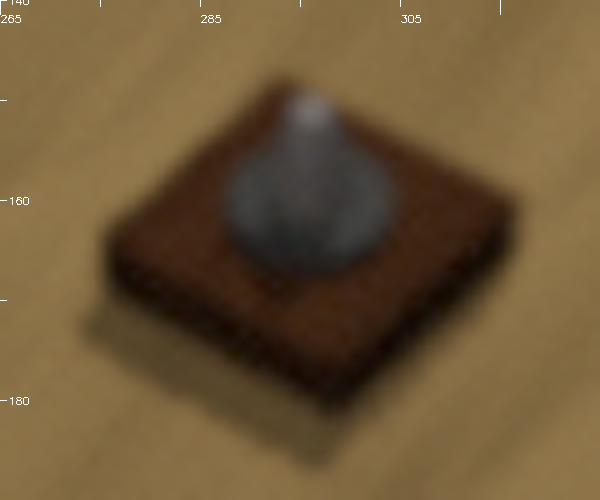

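```bash
python3 - <<'E'
from h import *
import pickle
t,s=pickle.load(open("c0.pkl","rb"))
np.set_printoptions(precision=4,suppress=True)
for n,a,b,z in [("ferr",(387.6,244.6),(191.7,312.2),.045),("flange",(177.5,251.3),(295.5,160.1),.03),("tip",(174.3,250.8),(295.7,150.2),.064),("lens",(297.8,169.5),(315.4,247.7),.11),("foot",(297.2,171),(319.7,275.8),.008),("steel",(356.7,235.5),(221.7,293.7),.029),("copper",(413.7,252.7),(166.2,338.),.033)]:
    print(n,onz(t,*a,z),onz(s,*b,z),tri([(t,*a),(s,*b)]))
# edges of tray top and gauge block for yaw
for z,l in [(.018,[(345.3,203.4),(436.3,223),(425,287),(332.5,266)]),(.024,[(165.3,232),(199.5,237.8),(193,271.5),(158,265.5)])]:
    P=np.array([onz(t,*q,z)[:2] for q in l]);print(P,P.mean(0)); d=np.roll(P,-1,0)-P; print(np.hypot(*d.T),np.degrees(np.arctan2(d[:,1],d[:,0])))
E
```

```text
ferr [ 0.5213 -0.2636  0.045 ] [ 0.5259 -0.2643  0.045 ] [ 0.5226 -0.2637  0.0397]
flange [0.4912 0.2651 0.03  ] [0.4945 0.262  0.03  ] [0.4918 0.2665 0.0249]
tip [0.4907 0.2653 0.064 ] [0.4925 0.2657 0.064 ] [0.4914 0.2661 0.063 ]
lens [ 0.6927 -0.0341  0.11  ] [ 0.6976 -0.0352  0.11  ] [ 0.6952 -0.0333  0.1053]
foot [ 0.7113 -0.0344  0.008 ] [ 0.7155 -0.0359  0.008 ] [ 0.7135 -0.0338  0.0028]
steel [ 0.5434 -0.1888  0.029 ] [ 0.5501 -0.1924  0.029 ] [ 0.5451 -0.1894  0.019 ]
copper [ 0.5035 -0.3314  0.033 ] [ 0.5094 -0.3313  0.033 ] [ 0.5051 -0.3314  0.0268]
[[ 0.6267 -0.1604]
 [ 0.5818 -0.3936]
 [ 0.4188 -0.3628]
 [ 0.465  -0.1295]] [ 0.5231 -0.2616]
[0.2375 0.1659 0.2379 0.1646] [-100.9046  169.3031   78.7857  -10.8279]
[[0.54   0.3006]
 [0.5274 0.2119]
 [0.4414 0.2241]
 [0.4541 0.3142]] [0.4907 0.2627]
[0.0896 0.0868 0.0909 0.0869] [-98.0697 171.8625  81.9789  -9.0004]
```

```bash
cat >> h.py <<'E'
def go(st,P,jaw_deg=None):
    """shift in tool axes + roll to reach world P with the jaw axis at world yaw jaw_deg (mod 180)"""
    q=np.array(st["tool_rot"]);Rm=R.from_quat(q[[1,2,3,0]]).as_matrix()
    sh=Rm.T@(np.array(P)-st["eef_pos"]);z=Rm[:,2]
    y=np.degrees(np.arctan2(z[1],z[0])); roll=0
    if jaw_deg is not None:
        d=(jaw_deg-y+90)%180-90
        roll=d if Rm[2,0]>0 else -d
    print("x",np.round(Rm[:,0],3),"y",np.round(Rm[:,1],3),"z",np.round(z,3),"jawyaw",round(y,1)); print("shift",np.round(sh,4),"roll",round(roll,1)); 
E
python3 - <<'E'
from h import *
from workcell import sensors
import pickle
t,s=pickle.load(open("c0.pkl","rb"))
st=sensors.get_state()
go(st,(.5235,-.264,.12),-10.9)
go(st,(.49,.264,.15),90)
print(onz(t,297.9,152.5,.08),onz(t,297.4,171,0), onz(t,297.8,169.5,.11))
E
```

```text
x [-0.     0.001 -1.   ] y [ 0.914  0.407 -0.   ] z [ 0.407 -0.914 -0.001] jawyaw -66.0
shift [ 0.1174  0.3709 -0.2207] roll -55.1
x [-0.     0.001 -1.   ] y [ 0.914  0.407 -0.   ] z [ 0.407 -0.914 -0.001] jawyaw -66.0
shift [ 0.0877  0.555  -0.7168] roll 24.0
[ 0.74268885 -0.03391083  0.08      ] [ 0.71310082 -0.03502875  0.        ] [ 0.6927477  -0.03412495  0.11      ]
```

>>> {"fn": "step_arm", "kwargs": {"commands": [0, 0.371, -0.221, -55.1, 0, 0.371, -0.221, -55.1, 0, 0.371, -0.221, -55.1, 0, 0.371, -0.221, -55.1, 0, 0.371, -0.221, -55.1, 0, 0.371, -0.221, -55.1, 0, 0.371, -0.221, -55.1, 0.117, 0.371, -0.221, -55.1, 0.117, 0.371, -0.221, -55.1, 0.117, 0.371, -0.221, -55.1, 0.117, 0.371, -0.221, -55.1, 0.117, 0.371, -0.221, -55.1, 0.117, 0.371, -0.221, -55.1, 0.117, 0.371, -0.221, -55.1, 0.117, 0.371, -0.221, -55.1, 0.117, 0.371, -0.221, -55.1, 0.117, 0.371, -0.221, -55.1], "jaw": 0.75}}

```text
time: 1.62
eef_pos: [0.5234, -0.2651, 0.1218]
tool_rot: [0.704, 0.067, 0.703, -0.068]
contact_force: [0.3, -0.1, 0.2]
opening: 0.0699
```

```bash
python3 - <<'E'
from h import *
from workcell import sensors,vision
st=sensors.get_state();print(st["time"],st["eef_pos"],st["joints"],st["opening"])
go(st,(.5235,-.264,.036),-10.9)
t=vision.capture("top");s=vision.capture("scene")
crop(t,330,190,115,90,7,"t1.png");crop(s,120,230,150,120,5,"s1.png")
E
```

```text
1.6167 [ 0.52340455 -0.2650821   0.12184346] [-5.12211081e-01 -2.11778567e-02  1.77341803e+00 -1.38784656e-04
  1.38774066e+00 -3.20538552e-01] 0.06991188503249773
x [ 0.001 -0.001 -1.   ] y [ 0.19   0.982 -0.001] z [ 0.982 -0.19   0.001] jawyaw -11.0
shift [ 0.0858  0.0011 -0.0002] roll -0.1
```

View pics/t1.png

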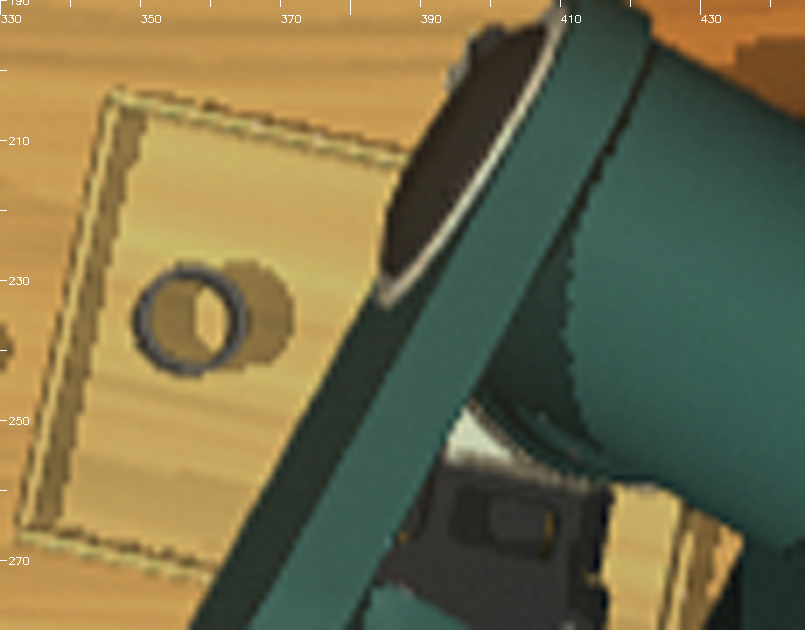

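View pics/s1.png

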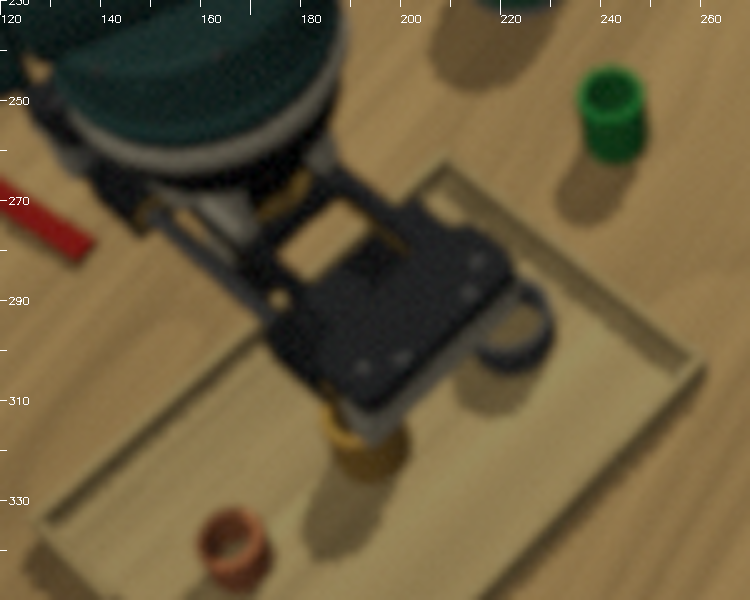

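>>> {"fn": "step_arm", "kwargs": {"commands": [0.025, 0.001, 0, 0, 0.05, 0.001, 0, 0, 0.07, 0.001, 0, 0, 0.085, 0.001, 0, 0, 0.085, 0.001, 0, 0, 0.085, 0.001, 0, 0]}}

```text
time: 2.22
eef_pos: [0.5235, -0.2631, 0.0357]
tool_rot: [0.704, 0.067, 0.704, -0.067]
contact_force: [0.5, 0.4, 0.4]
opening: 0.07
```

```bash
python3 - <<'E'
from h import *
from workcell import sensors,vision
s=vision.capture("scene");t=vision.capture("top")
crop(s,120,230,150,120,5,"s2.png");crop(t,330,190,115,90,7,"t2.png")
E
```

```text
(no output)
```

View pics/s2.png

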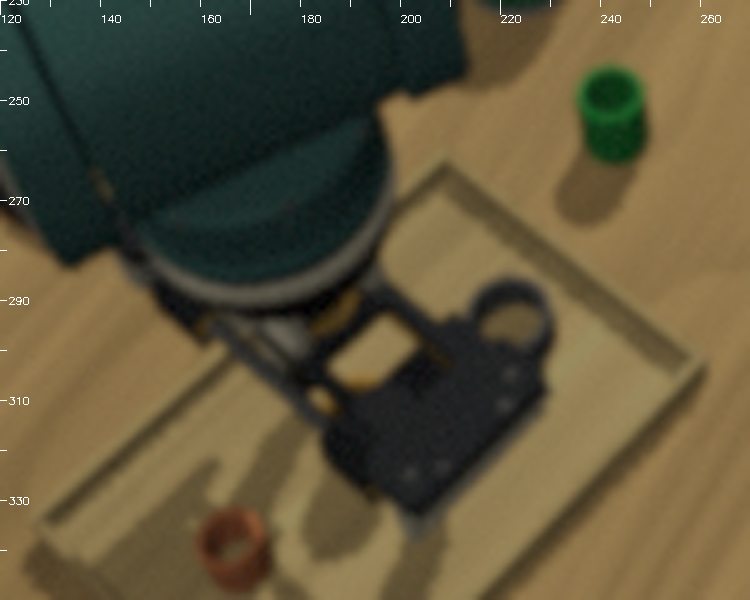

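View pics/t2.png

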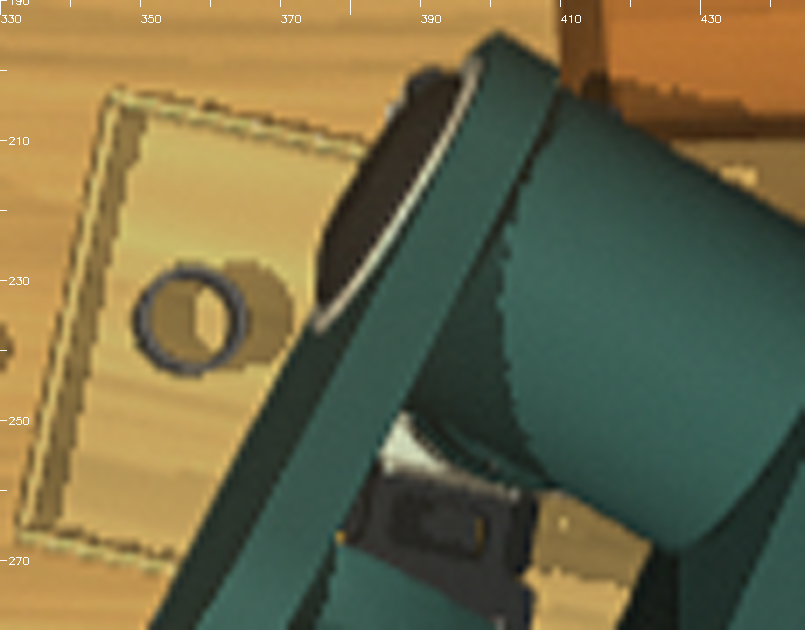

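>>> {"fn": "step_arm", "kwargs": {"commands": [0, 0, 0, 0, 0, 0, 0, 0, 0, 0, 0, 0, 0, 0, 0, 0, 0, 0, 0, 0, 0, 0, 0, 0, 0, 0, 0, 0, 0, 0, 0, 0, 0, 0, 0, 0, 0, 0, 0, 0], "jaw": 0.2, "squeeze": 20}}

```text
time: 3.15
eef_pos: [0.5238, -0.2629, 0.0358]
tool_rot: [0.704, 0.067, 0.704, -0.067]
contact_force: [-0.4, 0.1, 2.5]
opening: 0.0336
```

```bash
python3 - <<'E'
from h import *
from workcell import sensors,vision
st=sensors.get_state();print(st["eef_pos"],st["opening"],st["contact_force"])
go(st,(.4915,.264,.22),-90)
E
```

```text
[ 0.52378631 -0.26290013  0.03575524] 0.03357682213792331 [-0.35081561  0.14074042  2.50489708]
x [ 0. -0. -1.] y [ 0.189  0.982 -0.   ] z [ 0.982 -0.189  0.   ] jawyaw -10.9
shift [-0.1843  0.5113 -0.1313] roll 79.1
```

>>> {"fn": "step_arm", "kwargs": {"commands": [-0.03, 0, 0, 0, -0.07, 0, 0, 0, -0.11, 0, 0, 0, -0.15, 0, 0, 0, -0.184, 0, 0, 0, -0.184, 0.04, -0.01, 7, -0.184, 0.08, -0.02, 14, -0.184, 0.12, -0.03, 21, -0.184, 0.16, -0.04, 28, -0.184, 0.2, -0.05, 35, -0.184, 0.24, -0.06, 42, -0.184, 0.28, -0.07, 49, -0.184, 0.32, -0.08, 56, -0.184, 0.36, -0.09, 63, -0.184, 0.4, -0.1, 70, -0.184, 0.44, -0.11, 77, -0.184, 0.48, -0.12, 79.1, -0.184, 0.511, -0.131, 79.1, -0.184, 0.511, -0.131, 79.1, -0.184, 0.511, -0.131, 79.1]}}

```text
time: 4.82
eef_pos: [0.4907, 0.2678, 0.219]
tool_rot: [0.5, 0.499, 0.501, -0.499]
contact_force: [-0.1, -0.8, -2.4]
opening: 0.0338
```

```bash
python3 - <<'E'
from h import *
from workcell import sensors,vision
st=sensors.get_state();print(st["time"],st["eef_pos"],st["opening"],st["contact_force"],st["joints"])
s=vision.capture("scene");t=vision.capture("top")
cv2.imwrite("pics/s3.png",s["frame"][:,:,::-1]);cv2.imwrite("pics/t3.png",t["frame"][:,:,::-1])
E
```

```text
4.8167 [0.49071139 0.26783649 0.21898073] 0.033835929940807134 [-0.11089075 -0.8467442  -2.38659766] [ 4.53420119e-01 -1.31595964e-01  1.71786539e+00  1.13026016e-03
  1.55601216e+00  2.02074479e+00]
```

View pics/s3.png

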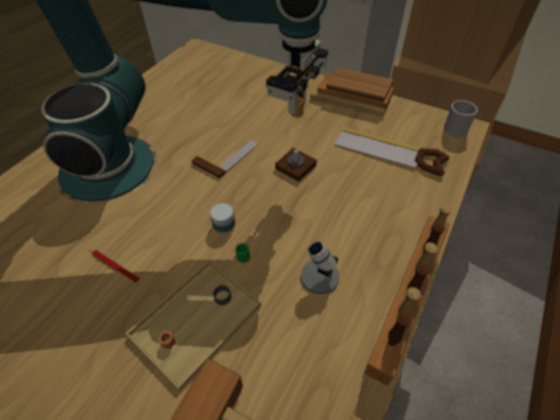

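View pics/t3.png

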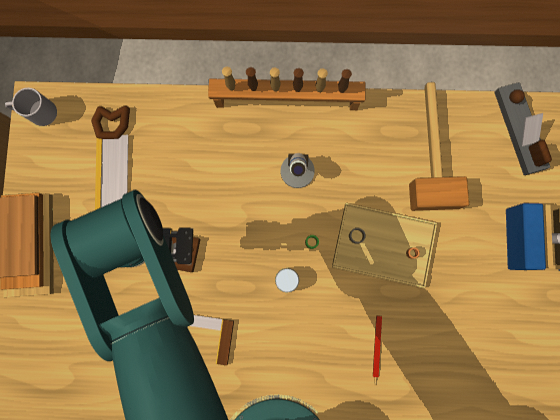

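```bash
python3 - <<'E'
from h import *
from workcell import sensors,vision
st=sensors.get_state();print(st["eef_pos"])
s=vision.capture("scene")
crop(s,260,60,80,75,8,"s4.png")
p=np.array(st["eef_pos"])
print("pred bottom",proj(s,p-[0,0,.031]),"top",proj(s,p+[0,0,.009]),"fingertips",proj(s,p-[0,0,.019]))
E
```

```text
[0.49138396 0.2643555  0.21906418]
pred bottom [[295.99625882 114.07130539]] top [[296.3125861  100.90572349]] fingertips [[296.08916331 110.20460871]]
```

View pics/s4.png

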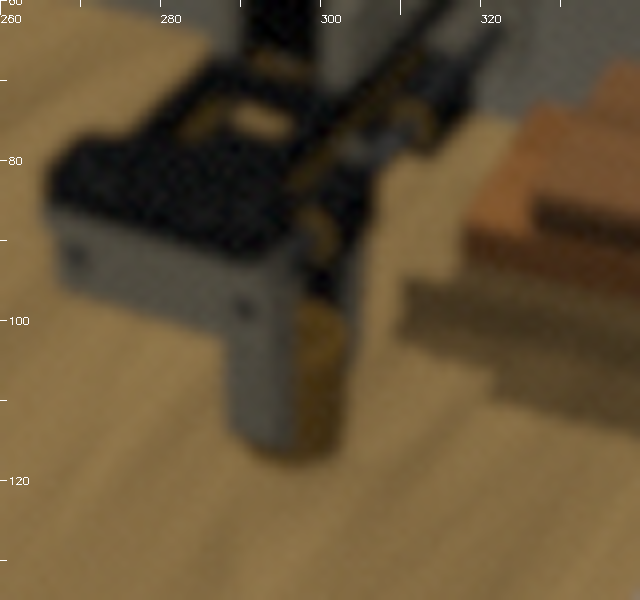

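>>> {"fn": "step_arm", "kwargs": {"commands": [0.04, 0, 0, 0, 0.08, 0, 0, 0, 0.114, 0, 0, 0, 0.114, 0, 0, 0, 0.114, 0, 0, 0, 0.114, 0, 0, 0]}}

```text
time: 5.47
eef_pos: [0.4928, 0.2633, 0.1081]
tool_rot: [0.5, 0.501, 0.499, -0.499]
contact_force: [0.4, 0.2, -0.8]
opening: 0.0338
```

```bash
python3 - <<'E'
from h import *
from workcell import sensors,vision
st=sensors.get_state();print(st["eef_pos"])
s=vision.capture("scene");t=vision.capture("top")
crop(s,255,110,80,75,8,"s5.png");crop(t,140,210,80,75,8,"t5.png")
p=np.array(st["eef_pos"])
print("pred bottom",proj(s,p-[0,0,.031]),"top",proj(s,p+[0,0,.009]))
E
```

```text
[0.49283992 0.26332963 0.10814691]
pred bottom [[295.50082026 147.17662391]] top [[295.77862886 135.96729248]]
```

View pics/s5.png

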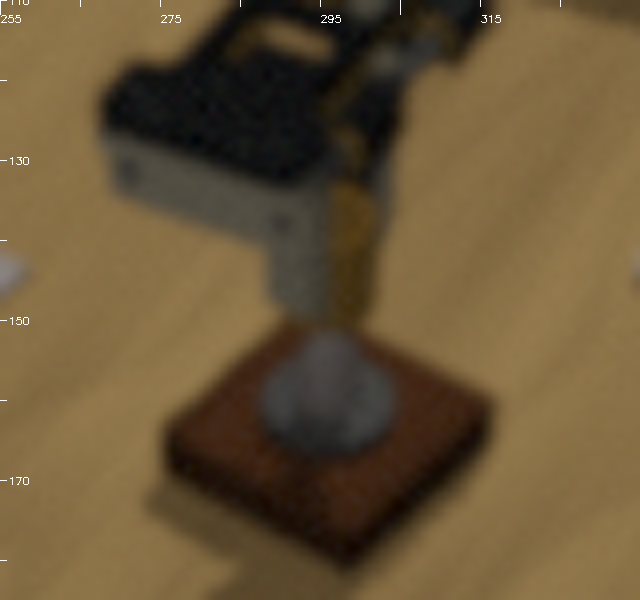

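View pics/t5.png

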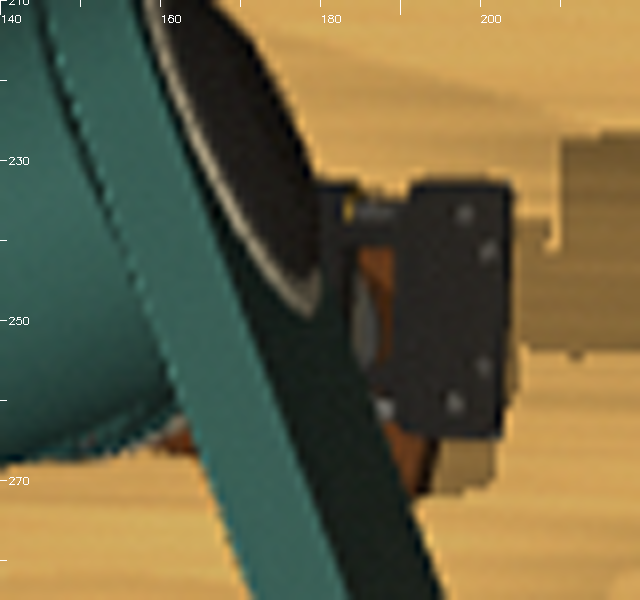

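>>> {"fn": "step_arm", "kwargs": {"commands": [0.006, 0, -0.0015, 0, 0.012, 0, -0.0015, 0, 0.018, 0, -0.0015, 0, 0.022, 0, -0.0015, 0, 0.022, 0, -0.0015, 0]}}

```text
time: 5.98
eef_pos: [0.4913, 0.2649, 0.0824]
tool_rot: [-0.5, -0.499, -0.5, 0.501]
contact_force: [0.3, -0.2, -2.0]
opening: 0.0337
```

```bash
python3 - <<'E'
from h import *
from workcell import sensors,vision
s=vision.capture("scene")
st=sensors.get_state();print(st["eef_pos"],st["contact_force"],st["moment"])
crop(s,255,110,80,75,8,"s6.png")
E
```

```text
[0.49146834 0.26505051 0.08296719] [-0.86124492  0.18489303 -1.4464505 ] [0.05101472 0.02698593 0.037402  ]
```

View pics/s6.png

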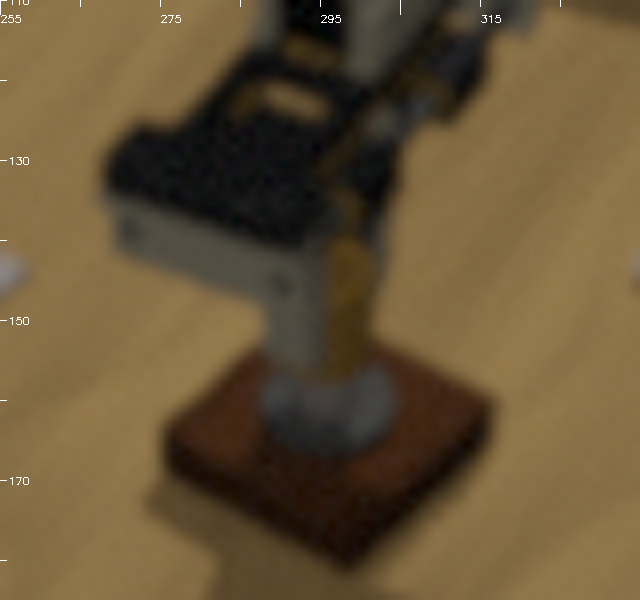

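>>> {"fn": "step_arm", "kwargs": {"commands": [0.004, 0, 0, 0, 0.008, 0, 0, 0, 0.012, 0, 0, 0, 0.016, 0, 0, 0, 0.019, 0, 0, 0, 0.021, 0, 0, 0, 0.022, 0, 0, 0, 0.022, 0, 0, 0, 0.022, 0, 0, 0]}}

```text
time: 6.78
eef_pos: [0.4918, 0.2651, 0.0617]
tool_rot: [0.5, 0.5, 0.5, -0.5]
contact_force: [-0.1, 1.3, -0.8]
opening: 0.0336
```

>>> {"fn": "step_arm", "kwargs": {"commands": [0.001, 0, 0, 0, 0.002, 0, 0, 0, 0.002, 0, 0, 0, 0.002, 0, 0, 0]}}

```text
time: 7.12
eef_pos: [0.492, 0.2652, 0.0607]
tool_rot: [0.5, 0.5, 0.5, -0.5]
contact_force: [-3.4, -2.1, 7.8]
opening: 0.0338
```

```bash
python3 - <<'E'
from h import *
from workcell import sensors,vision
s=vision.capture("scene")
st=sensors.get_state();print(st["eef_pos"],st["contact_force"],st["moment"])
crop(s,255,110,80,75,8,"s7.png")
E
```

```text
[0.49202915 0.26525347 0.06066658] [-3.97680893 -1.99006786  8.19872511] [-0.31513523  0.68849536 -0.01551769]
```

View pics/s7.png

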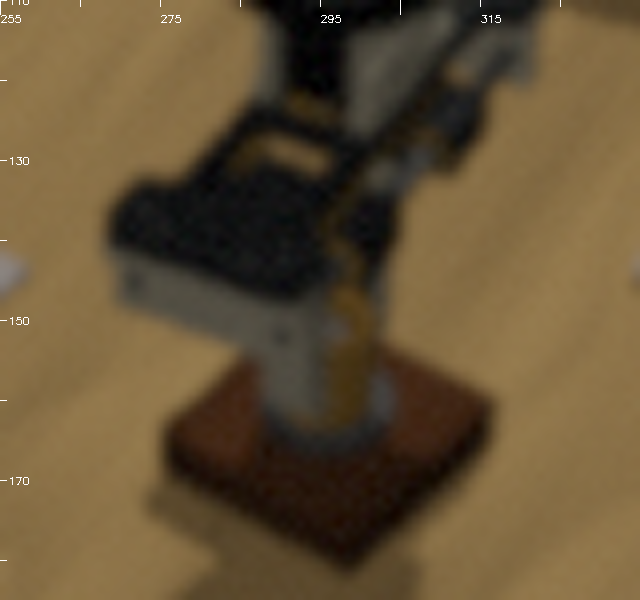

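>>> {"fn": "step_arm", "kwargs": {"commands": [0, 0, 0, 0, 0, 0, 0, 0, 0, 0, 0, 0, 0, 0, 0, 0, -0.003, 0, 0, 0, -0.006, 0, 0, 0, -0.006, 0, 0, 0, -0.006, 0, 0, 0], "jaw": 0.5}}

```text
time: 7.83
eef_pos: [0.4919, 0.2652, 0.066]
tool_rot: [0.5, 0.5, 0.5, -0.5]
contact_force: [-0.4, -0.2, 0.3]
opening: 0.0467
```

```bash
python3 - <<'E'
from h import *
from workcell import sensors,vision
s=vision.capture("scene");t=vision.capture("top")
st=sensors.get_state();print(st["eef_pos"],st["contact_force"],st["moment"],st["opening"])
crop(s,255,110,80,75,8,"s8.png");crop(t,140,210,80,75,8,"t8.png")
E
```

```text
[0.49176385 0.26510653 0.06563672] [-0.12043757 -0.01961861  0.32244855] [0.05984636 0.06994484 0.03546677] 0.04620774380205641
```

View pics/s8.png

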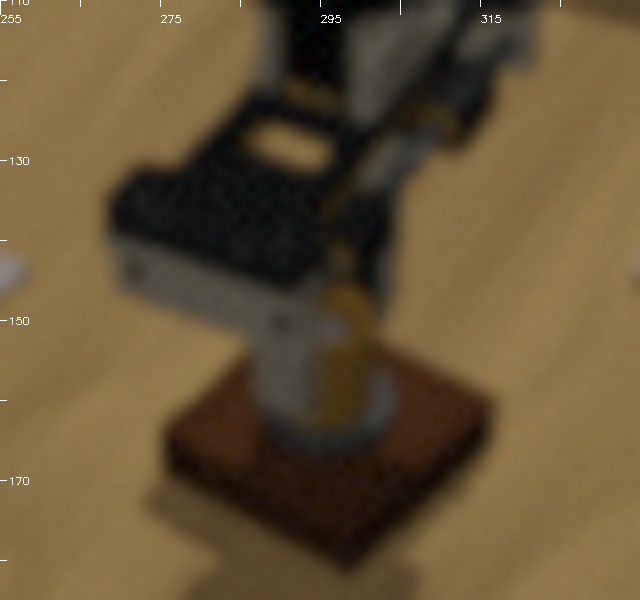

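View pics/t8.png

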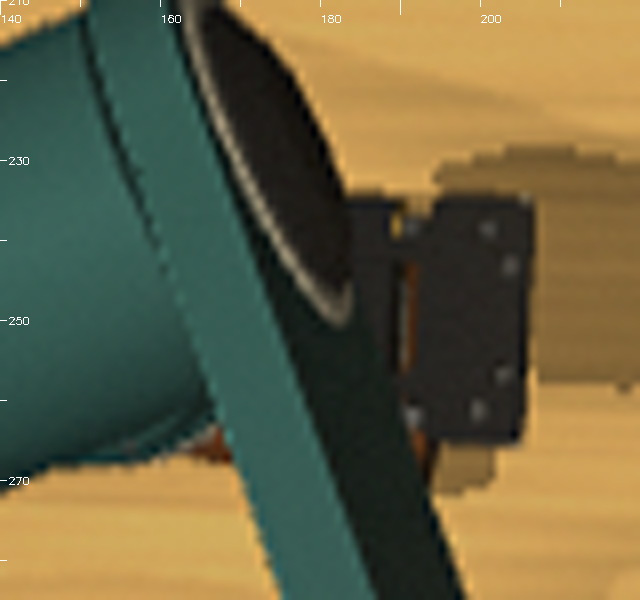

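>>> {"fn": "step_arm", "kwargs": {"commands": [0, 0, 0, 0, 0, 0, 0, 0, 0, 0, 0, 0, 0, 0, 0, 0, 0, 0, 0, 0, 0, 0, 0, 0], "jaw": 0.2, "squeeze": 12}}

```text
time: 8.43
eef_pos: [0.4918, 0.2651, 0.0656]
tool_rot: [-0.5, -0.5, -0.5, 0.5]
contact_force: [-0.5, 0.8, -0.9]
opening: 0.0337
```

>>> {"fn": "step_arm", "kwargs": {"commands": [-0.005, 0, 0, 0, -0.012, 0, 0, 0, -0.022, 0, 0, 0, -0.032, 0, 0, 0, -0.042, 0, 0, 0, -0.045, 0, 0, 0, -0.045, 0.015, 0, 0, -0.045, 0.03, 0, 0, -0.045, 0.034, 0, 0, -0.038, 0.034, 0, 0, -0.03, 0.034, 0, 0, -0.03, 0.034, 0, 0, -0.03, 0.034, 0, 0]}}

```text
time: 9.52
eef_pos: [0.5249, 0.265, 0.0947]
tool_rot: [-0.5, -0.499, -0.5, 0.501]
contact_force: [0.3, 0.6, -0.7]
opening: 0.034
```

```bash
python3 - <<'E'
from h import *
from workcell import sensors,vision
s=vision.capture("scene");t=vision.capture("top")
st=sensors.get_state();print(st["eef_pos"],st["contact_force"],st["moment"],st["opening"])
T=s["camera_from_world"];print(-T[:3,:3].T@T[:3,3])
crop(s,255,110,80,75,8,"s9.png");crop(t,140,210,80,75,8,"t9.png")
E
```

```text
[0.52542038 0.26517485 0.09568201] [ 0.3496453   0.14473623 -1.41079898] [ 0.01121655 -0.05654404  0.00680684] 0.03379042870856815
[ 0.87619306 -0.49517097  0.82573016]
```

View pics/s9.png

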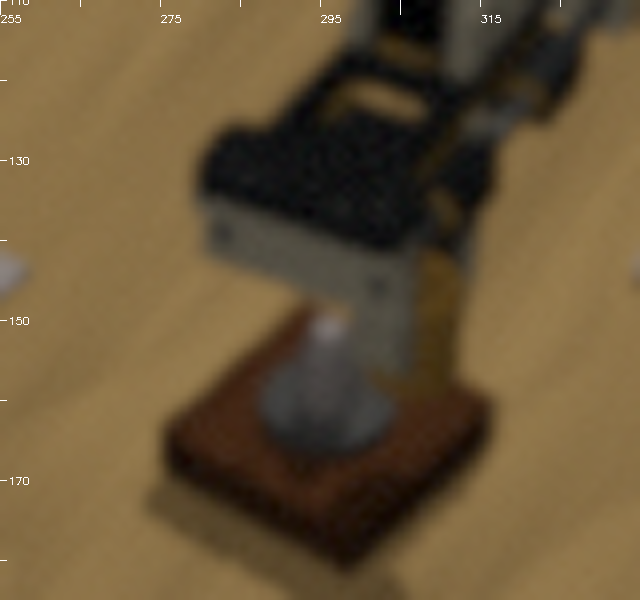

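View pics/t9.png

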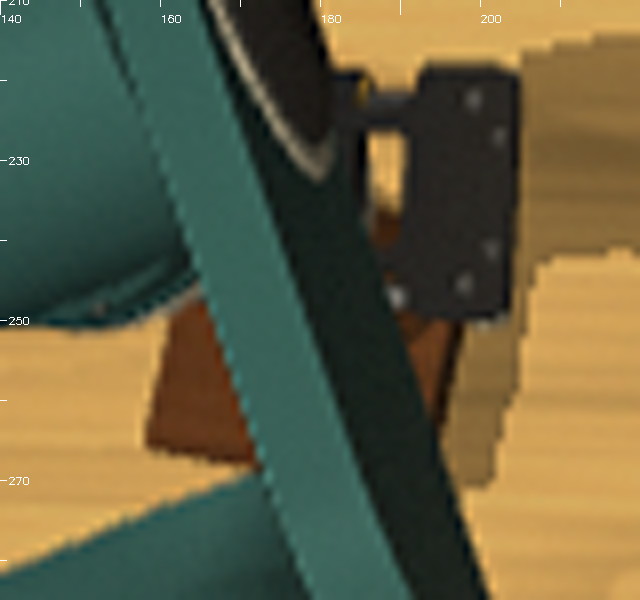

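>>> {"fn": "step_arm", "kwargs": {"commands": [0, -0.004, 0, 0, 0, -0.008, 0, 0, 0, -0.011, 0, 0, 0, -0.013, 0, 0, 0, -0.015, 0, 0, 0, -0.017, 0, 0, 0, -0.017, 0, 0, 0, -0.017, 0, 0]}}

```text
time: 10.28
eef_pos: [0.5088, 0.2651, 0.0959]
tool_rot: [0.5, 0.5, 0.5, -0.5]
contact_force: [3.5, 0.7, 1.9]
opening: 0.033
```

```bash
python3 - <<'E'
from h import *
from workcell import sensors,vision
s=vision.capture("scene")
st=sensors.get_state();print(st["eef_pos"],st["contact_force"],st["moment"],st["opening"])
crop(s,255,110,80,75,8,"s10.png")
E
```

```text
[0.50889481 0.26515706 0.09583607] [3.06973639 1.01890103 3.02341766] [ 0.09231162 -0.62836757  0.00501176] 0.032865031226269194
```

View pics/s10.png

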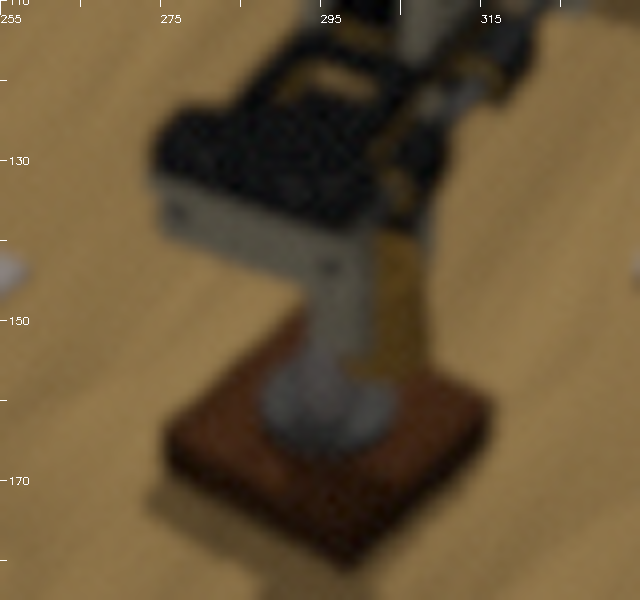

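>>> {"fn": "step_arm", "kwargs": {"commands": [0, -0.0015, 0, 0, 0, -0.003, 0, 0, 0, -0.0045, 0, 0, 0, -0.006, 0, 0, 0, -0.007, 0, 0, 0, -0.007, 0, 0, 0, -0.007, 0, 0]}}

```text
time: 10.92
eef_pos: [0.5017, 0.2651, 0.0957]
tool_rot: [0.5, 0.5, 0.5, -0.5]
contact_force: [3.5, 0.9, 2.8]
opening: 0.0327
```

```bash
python3 - <<'E'
from h import *
from workcell import sensors,vision
s=vision.capture("scene")
st=sensors.get_state();print(st["eef_pos"],st["contact_force"],st["moment"],st["opening"])
crop(s,255,110,80,75,8,"s11.png")
E
```

```text
[0.50173362 0.26510739 0.09562625] [3.58950969 1.86793883 3.1130487 ] [ 0.24027914 -0.73336131  0.02712906] 0.03277482939032346
```

View pics/s11.png

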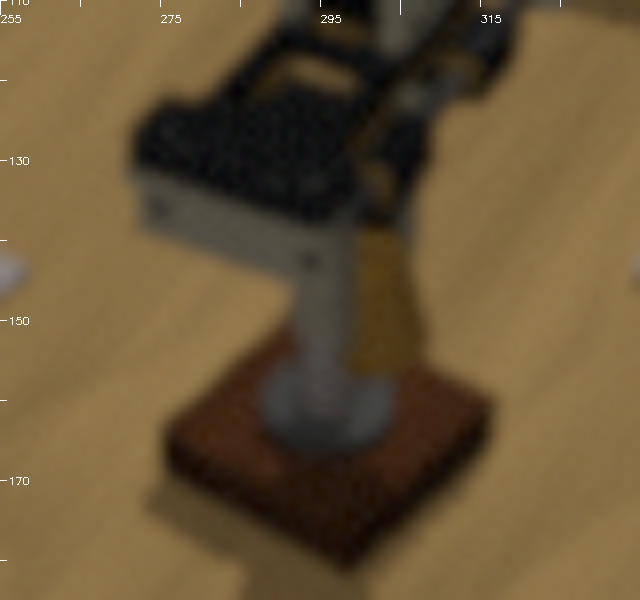

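```bash
cat >> h.py <<'E'
def ferr(c,C,ax,n=40,L=.04,ro=.017):
    ax=np.array(ax)/np.linalg.norm(ax);e=np.cross(ax,[0,1,0.01]);e/=np.linalg.norm(e);f=np.cross(ax,e)
    a=np.linspace(0,2*np.pi,n)[:,None]
    ring=ro*(np.cos(a)*e+np.sin(a)*f)
    return [proj(c,np.array(C)+s*L/2*ax+ring) for s in(-1,1)]
def overlay(c,sets,x0,y0,w,h,s,name):
    im=np.ascontiguousarray(cv2.resize(c["frame"][y0:y0+h,x0:x0+w,::-1],None,fx=s,fy=s,interpolation=cv2.INTER_CUBIC))
    for col,rings in sets:
        H=cv2.convexHull(np.vstack(rings).astype(np.float32))[:,0]
        for P in rings+[H]:
            q=((P-[x0,y0]+.5)*s*8).astype(np.int32)
            cv2.polylines(im,[q],True,col,1,cv2.LINE_AA,3)
    cv2.imwrite("pics/"+name,im)
E
python3 - <<'E'
from h import *
from workcell import sensors,vision
s=vision.capture("scene");st=sensors.get_state()
P=np.array(st["eef_pos"])-[0,0,.0085]+[.002,0,0]
sets=[]
for th,col in((20,(0,0,255)),(30,(0,255,0)),(40,(255,0,0))):
    a=np.radians(th);ax=np.array([-np.sin(a),0,np.cos(a)]);C=P-ax*.007
    sets.append((col,ferr(s,C,ax)))
overlay(s,sets,270,120,60,50,12,"o11.png")
E
```

```text
(no output)
```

View pics/o11.png

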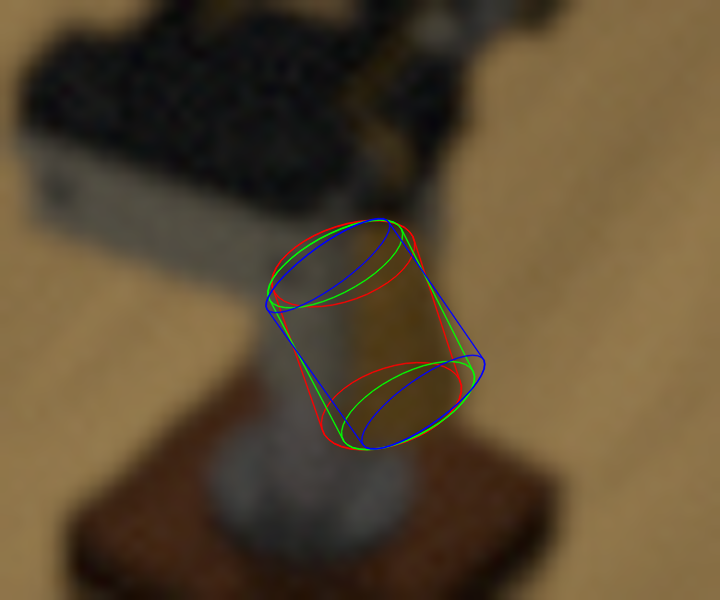

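>>> {"fn": "step_arm", "kwargs": {"commands": [0, 0.01, 0, 0, -0.02, 0.02, 0, 0, -0.05, 0.02, 0, 0, -0.05, 0.02, 0, 0, -0.05, 0.02, 0, 0]}}

```text
time: 11.43
eef_pos: [0.5224, 0.2651, 0.1463]
tool_rot: [0.5, 0.5, 0.5, -0.5]
contact_force: [-0.1, -0.4, -3.4]
opening: 0.0326
```

```bash
python3 - <<'E'
from h import *
from workcell import sensors,vision
s=vision.capture("scene");st=sensors.get_state();print(st["eef_pos"],st["opening"],st["contact_force"])
crop(s,270,95,60,50,12,"s12.png")
P=np.array(st["eef_pos"])-[0,0,.0085]
sets=[]
for th,col in((0,(0,0,255)),(15,(0,255,0)),(30,(255,0,0))):
    a=np.radians(th);ax=np.array([-np.sin(a),0,np.cos(a)]);C=P-ax*.007
    sets.append((col,ferr(s,C,ax)))
overlay(s,sets,270,95,60,50,12,"o12.png")
E
```

```text
[0.52180452 0.26491245 0.1449525 ] 0.032155363722766665 [-1.09740738  0.38622782 -2.36308071]
```

View pics/s12.png

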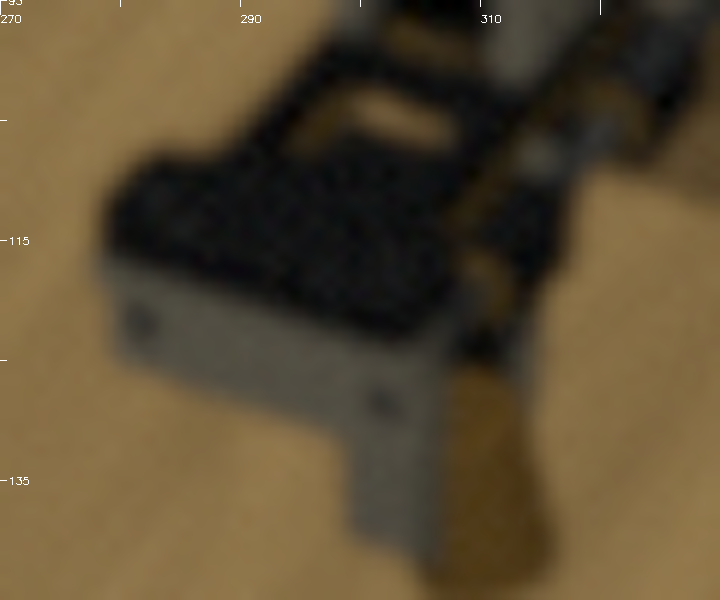

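View pics/o12.png

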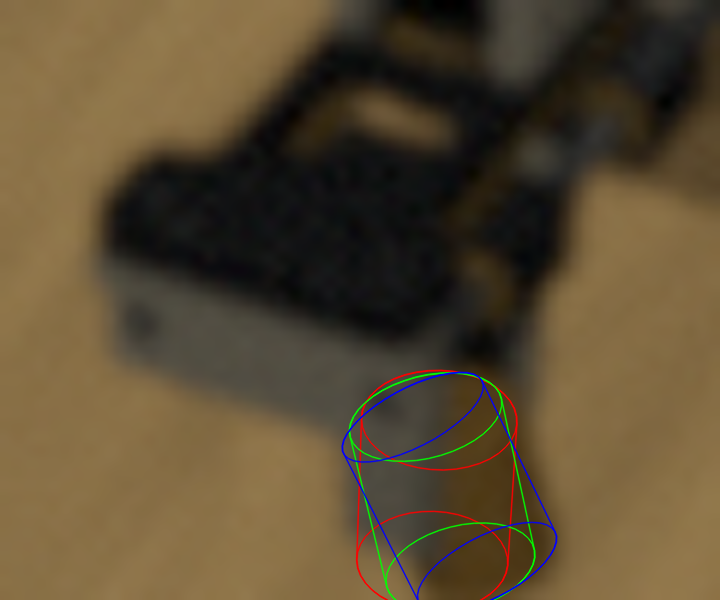

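```bash
python3 - <<'E'
from h import *
from workcell import sensors,vision
s=vision.capture("scene");st=sensors.get_state();print(st["eef_pos"],st["opening"],st["contact_force"])
P=np.array(st["eef_pos"])-[0,0,.0085]
crop(s,280,105,50,48,14,"s13.png")
sets=[]
for th,col in((15,(0,255,0)),(25,(255,0,0))):
    a=np.radians(th);ax=np.array([-np.sin(a),0,np.cos(a)]);C=P-ax*.007+[.005,0,0]
    sets.append((col,ferr(s,C,ax)))
overlay(s,sets,280,105,50,48,14,"o13.png")
E
```

```text
[0.52146013 0.26484643 0.14428405] 0.032599876625968326 [-0.16181128  0.96750133 -1.61213007]
```

View pics/o13.png

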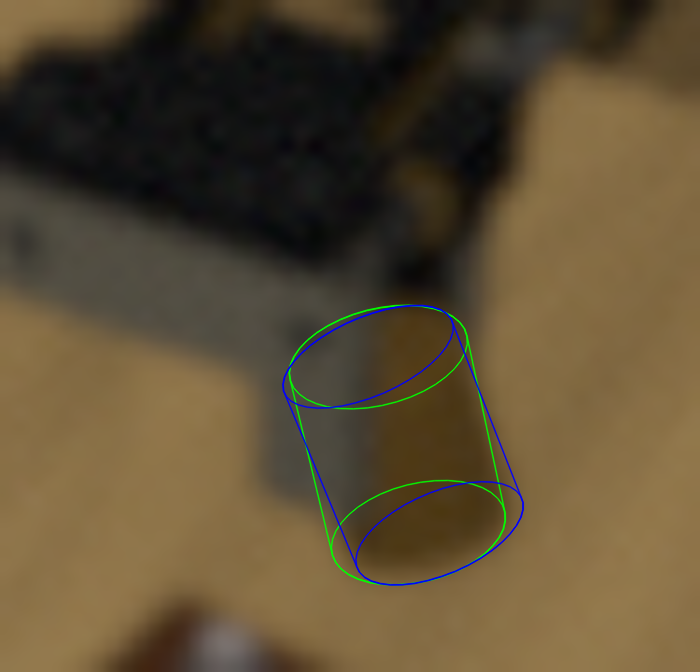

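View pics/s13.png

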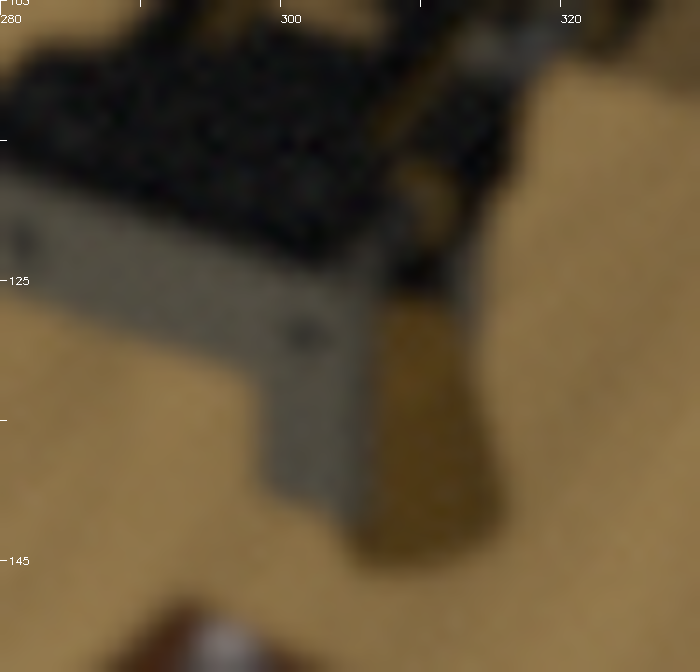

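>>> {"fn": "step_arm", "kwargs": {"commands": [0.02, 0, 0, 0, 0.047, 0, 0, 0, 0.047, 0, 0, 0, 0.047, -0.01, 0, 0, 0.047, -0.018, 0, 0, 0.047, -0.021, 0, 0, 0.047, -0.023, 0, 0, 0.047, -0.025, 0, 0, 0.047, -0.027, 0, 0, 0.047, -0.029, 0, 0, 0.047, -0.029, 0, 0, 0.047, -0.029, 0, 0]}}

```text
time: 12.53
eef_pos: [0.493, 0.2653, 0.0991]
tool_rot: [0.5, 0.5, 0.5, -0.5]
contact_force: [4.3, -0.7, 3.6]
opening: 0.0323
```

```bash
python3 - <<'E'
from h import *
from workcell import sensors,vision
s=vision.capture("scene");st=sensors.get_state();print(st["eef_pos"],st["opening"],st["contact_force"])
crop(s,265,115,60,50,12,"s14.png")
E
```

```text
[0.49300253 0.26523315 0.09895689] 0.03230400221910886 [3.33040319 1.16680014 2.92038914]
```

View pics/s14.png

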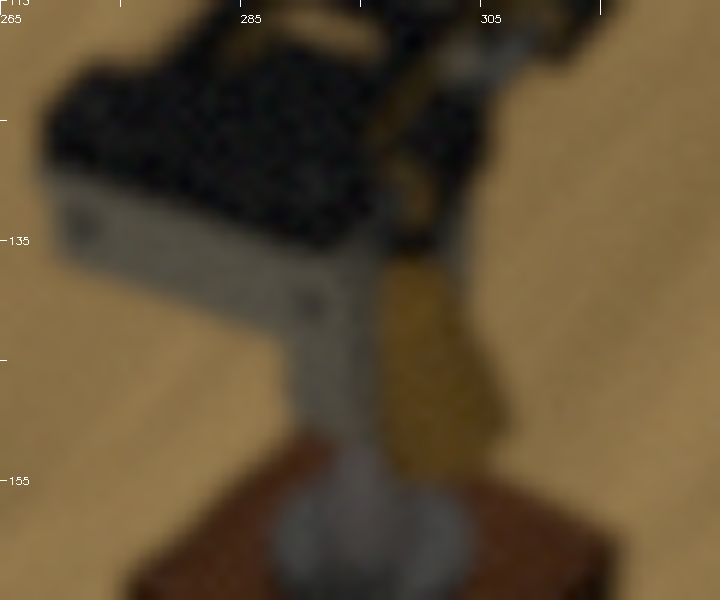

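>>> {"fn": "step_arm", "kwargs": {"commands": [0, -0.002, 0, 0, 0, -0.004, 0, 0, 0, -0.005, 0, 0, 0, -0.005, 0, 0]}}

```text
time: 12.92
eef_pos: [0.4873, 0.2651, 0.0983]
tool_rot: [-0.5, -0.5, -0.5, 0.5]
contact_force: [2.4, 1.6, 0.2]
opening: 0.0329
```

>>> {"fn": "step_arm", "kwargs": {"commands": [-0.004, 0.003, 0, 0, -0.025, 0.008, 0, 0, -0.05, 0.01, 0, 0, -0.05, 0.01, 0, 0, -0.05, 0.01, 0, 0, -0.05, 0.01, 0, 0]}}

```text
time: 13.42
eef_pos: [0.4974, 0.2649, 0.1478]
tool_rot: [-0.5, -0.5, -0.5, 0.5]
contact_force: [-0.6, -1.3, -2.8]
opening: 0.0321
```

```bash
python3 - <<'E'
from h import *
from workcell import sensors,vision
s=vision.capture("scene");st=sensors.get_state();print(st["time"],st["eef_pos"],st["opening"],st["contact_force"])
P=np.array(st["eef_pos"])-[0,0,.0085]
crop(s,270,100,60,50,12,"s15.png")
sets=[]
for th,col in((25,(0,255,0)),(35,(255,0,0))):
    a=np.radians(th);ax=np.array([-np.sin(a),0,np.cos(a)]);C=P-ax*.007+[.006,0,.003]
    sets.append((col,ferr(s,C,ax)))
overlay(s,sets,270,100,60,50,12,"o15.png")
E
```

```text
13.4667 [0.49724002 0.26491189 0.1474206 ] 0.032447469293908585 [ 0.34317088  0.95538387 -1.84466173]
```

View pics/o15.png

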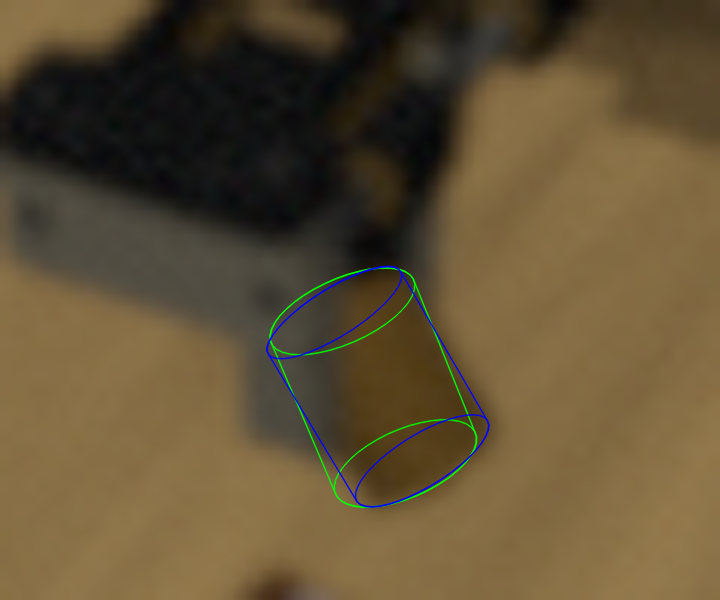

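View pics/s15.png

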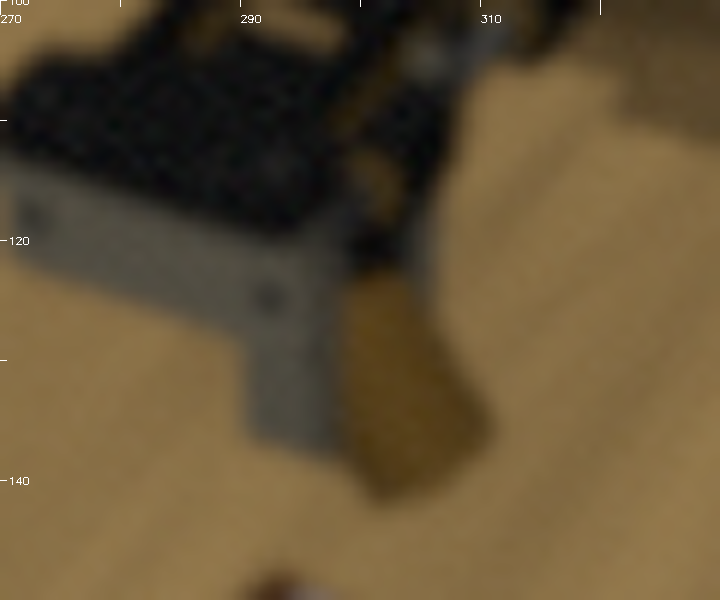

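```bash
python3 - <<'E'
from h import *
from workcell import sensors
go(sensors.get_state(),(.6356,-.0342,.195),90)
E
```

```text
x [-0.002 -0.001 -1.   ] y [ 1.    -0.    -0.002] z [-0.    -1.     0.001] jawyaw -90.0
shift [-0.0476  0.1383  0.2991] roll -0.0
```

>>> {"fn": "step_arm", "kwargs": {"commands": [-0.02, 0, 0, 0, -0.04, 0, 0.01, 0, -0.06, 0.01, 0.03, 0, -0.067, 0.02, 0.055, 0, -0.067, 0.032, 0.08, 0, -0.067, 0.044, 0.105, 0, -0.067, 0.056, 0.13, 0, -0.067, 0.068, 0.155, 0, -0.067, 0.08, 0.18, 0, -0.067, 0.092, 0.205, 0, -0.067, 0.104, 0.23, 0, -0.067, 0.115, 0.255, 0, -0.067, 0.125, 0.275, 0, -0.067, 0.133, 0.29, 0, -0.067, 0.138, 0.298, 0, -0.06, 0.138, 0.299, 0, -0.053, 0.138, 0.299, 0, -0.048, 0.138, 0.299, 0, -0.048, 0.138, 0.299, 0, -0.048, 0.138, 0.299, 0], "squeeze": 18}}

```text
time: 15.13
eef_pos: [0.6353, -0.033, 0.1962]
tool_rot: [0.5, 0.5, 0.5, -0.5]
contact_force: [-0.9, -0.0, -0.7]
opening: 0.0323
```

>>> {"fn": "step_arm", "kwargs": {"commands": [0, 0, 0, 0, 0, 0, 0, 0, 0, 0, 0, 0]}}

```text
time: 15.38
eef_pos: [0.6358, -0.0336, 0.1971]
tool_rot: [0.5, 0.5, 0.5, -0.5]
contact_force: [-0.9, -0.0, -1.1]
opening: 0.0323
```

```bash
python3 - <<'E'
from h import *
from workcell import sensors,vision
s=vision.capture("scene");t=vision.capture("top");st=sensors.get_state();print(st["time"],st["eef_pos"],st["opening"],st["contact_force"],st["qvel"])
crop(s,280,180,75,75,8,"s16.png");crop(t,260,120,75,75,8,"t16.png")
L=np.array([.694,-.0342,.11])
a=np.radians(35);ax=np.array([-np.sin(a),0,np.cos(a)])
for c,x,y,n in((s,280,180,"so16.png"),(t,260,120,"to16.png")):
    overlay(c,[((0,255,0),ferr(c,L+.09*ax,ax)),((0,0,255),ferr(c,L-.0005*ax,ax,L=.001,ro=.021))],x,y,75,75,8,n)
E
```

```text
15.4833 [ 0.63580058 -0.03381847  0.19694498] 0.03239085277066669 [ 0.11365103 -0.12760066 -0.95135259] [-1.11086501e-03 -9.66329388e-05  1.34579650e-03 -4.60250316e-04
 -3.96939854e-05 -1.06552475e-03]
```

View pics/so16.png

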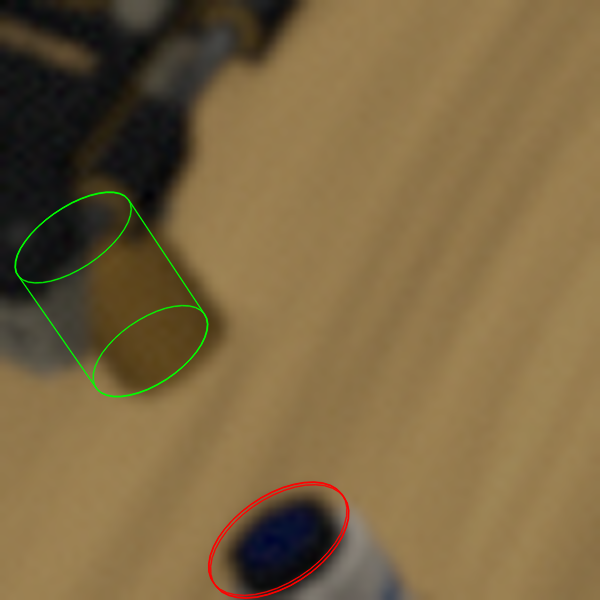

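View pics/to16.png

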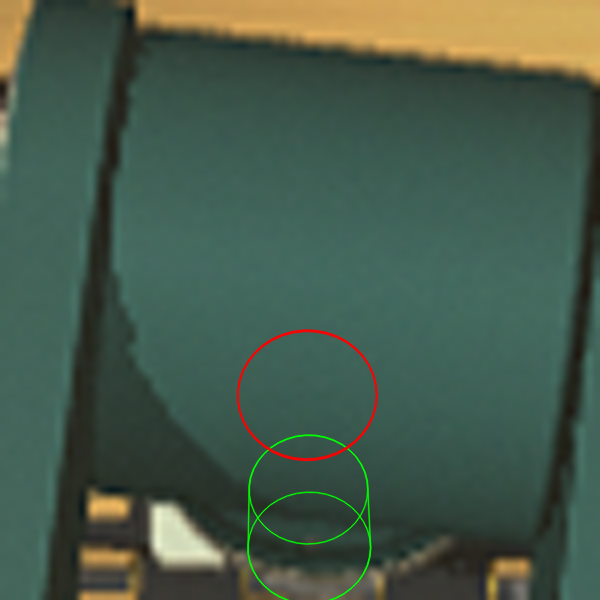

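View pics/s16.png

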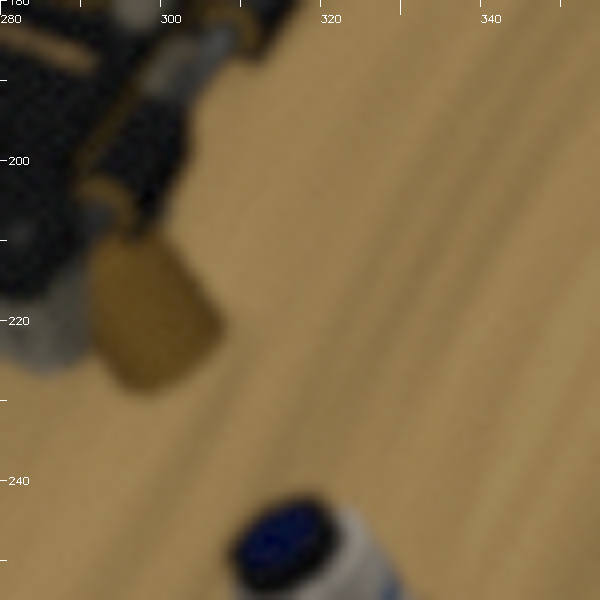

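>>> {"fn": "step_arm", "kwargs": {"commands": [0, -0.001, 0, 0, 0, -0.002, 0, 0, 0.001, -0.0025, 0, 0, 0.001, -0.0025, 0, 0, 0.001, -0.0025, 0, 0, 0.001, -0.0025, 0, 0, 0.001, -0.0025, 0, 0, 0.001, -0.0025, 0, 0]}}

```text
time: 16.15
eef_pos: [0.6333, -0.0339, 0.1957]
tool_rot: [0.5, 0.5, 0.5, -0.5]
contact_force: [0.1, -0.2, -1.8]
opening: 0.0328
```

```bash
python3 - <<'E'
from h import *
from workcell import sensors,vision
s=vision.capture("scene");t=vision.capture("top");st=sensors.get_state();print(st["time"],st["eef_pos"],st["opening"],st["contact_force"],abs(st["qvel"]).max())
cv2.imwrite("pics/s17.png",s["frame"][:,:,::-1])
L=np.array([.6955,-.0342,.11]); P=np.array(st["eef_pos"])
sets=[]
for th,col in((25,(0,255,0)),(35,(255,0,0)),(45,(0,0,255))):
    a=np.radians(th);ax=np.array([-np.sin(a),0,np.cos(a)])
    a=np.radians(35);F=L+.09*np.array([-np.sin(a),0,np.cos(a)])
    sets.append((col,ferr(s,F,ax)))
overlay(s,sets,275,195,45,45,14,"so17.png")
E
```

```text
16.25 [ 0.63326316 -0.03388615  0.19565144] 0.03240875737118442 [ 0.97745049 -0.6074151  -1.77757687] 0.0019842647668990975
```

View pics/so17.png

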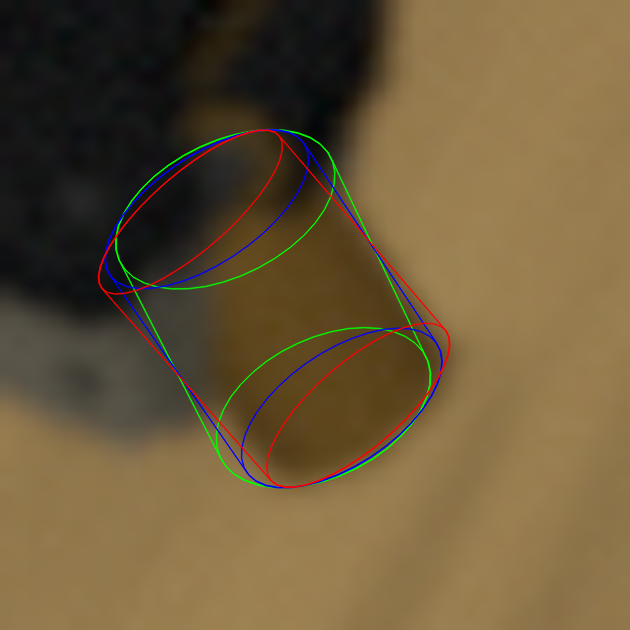

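View pics/s17.png

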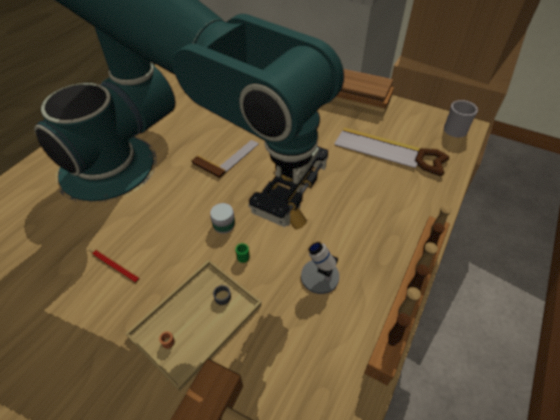

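```bash
python3 - <<'E'
from workcell import ticket,sensors
ticket.hand_in();s=sensors.get_state();print(s["time"],s["eef_pos"],s["opening"])
E
```

```text
the job is handed in; nothing more can be done
the job is handed in; nothing more can be done
```

I slid the brass ferrule down the gauge pin onto the shoulder, drew it off, and handed the job in while still holding it at the camera's focus point. The system gave no verdict.

- **On the pin:** The ferrule went down without resistance and stopped with about 8 N at the height where it should meet the shoulder. I opened the jaws briefly so it stood free on the shoulder, then gripped it again.
- **Tilting it:** The moves cannot tilt the tool, so I pushed the ferrule's lower end against the outside of the pin tip, turning it to about 35° in the grip. It also slid a few millimetres sideways in the pads.
- **At the focus point (t ≈ 16.2 s):** I compared its outline with a drawn model in the scene camera picture.
  - Its centre looks within about 3 mm of the focus point.
  - Its bore looks within about 4° of the line of sight.
- **Steadiness:** Joint speeds were below 0.002 rad/s, with the jaw on the ferrule at 18 N set squeeze.
- **Surroundings:** The camera was not touched. In the last picture the two sleeves and the tin look where they were at the start.

Some checks were weaker than I wanted:

- **Camera disagreement:** The two cameras disagreed by up to about 7 mm on positions. I relied on comparing things within the same picture.
- **Top camera blocked:** The arm hid the ferrule from the top camera at the end. Its position across the jaws (world y) therefore comes only from where the gripper stood.
- **Jaw opening:** It read 32.4 mm instead of 34 mm, which suggests the ferrule sits off centre in the pads.

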